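# Clamp the cylindrical grinding wheel in the bench collet

## Robot

A 6-joint arm with a two-finger parallel gripper is mounted at the origin on the work surface. World frame = base frame: x ahead of the robot, y to its left, z up, the work surface at z = 0. Lengths are in mm, angles in rad, forces in N, time in s.
With the tool pointing down it reaches from about 350 to 975 mm from the base axis. Payload 7.1 kg.
Tool frame: the origin (TCP) lies between the finger pads; the fingertips stand 8 mm ahead of it and the grasp point (between the pads) lies 11 mm behind it; x points along the fingers, y is the direction in which the jaws open and shut, and the axes are right-handed (so a half turn about x gives the same grasp; the last joint's range is limited). The gripper opens to 88 mm and grips with 3 to 60 N. Pads are 20 mm wide; open, the fingers measure 115 mm over their backs; the gripper's body (75 mm by 178 mm) begins 61 mm behind the grasp point.
Start: joints at [1.191, 0.423, 1.63, -0, 1.089, -0.019], TCP at [220.607, 584.754, 230.675] pointing down, gripper open.
Joint ranges: [-3, 3], [-0.9, 2.11], [0.09, 2.58], [-1.31, 4.45], [0.11, 2.69], [-2.54, 2.54]. Speed limits (rad/s): [2.39, 2.39, 3.01, 3.14, 3.14, 3.14].

## Interface

Orientations are given as a rotation vector (axis times angle).
In Python, from workcell import ctrl gives the robot as it stands.
- The arm moves only by the tool apply_moves, never from a script. Its argument "increments" is a list of rows, each an object with "gripper": the opening in per cent of the stroke, from 0 (shut) to 100 (fully open); "delta_pos": the shift along the tool's x, y, z in cm, a list of three; "dr": the turn, a rotation vector about the tool's x, y, z in rad, a list of three. In form: [{"gripper": gripper, "delta_pos": [dx, dy, dz], "dr": [ax, ay, az]}, ...]. A call has exactly 5 rows; each row shifts and turns the commanded pose from where the row before left it, along the tool's axes as they then stand; what a row does not reach is not made up. A row lasts 1/12 s, in which the tool goes at most 41.7 mm and 7.16 degrees, less where a joint would pass 70% of its speed; a pose out of reach is approached as far as the arm can. A call with a gripper value outside its range is refused whole. The fingers move at their own pace and stop on an object; the grip force is fixed at half the most. Time passes only in rows, so rows that do not move let the fingers close, or fill a call up. It gives the time, the measured TCP pose, the force and the opening at its end, in the units of the state.
- ctrl.get_obs(): the state, without advancing time (a new reading comes with each control period).
- ctrl.get_image(name): name is "side" or "top"; returns a dict with "img" (384x512x3 uint8, red, green, blue), "range_z" (384x512 float32, mm along the optical axis (not along the pixel's ray), 0 where there is no reading), "mtx" (3x3 intrinsics, pixels), "rvec" (rotation vector, rad) and "tvec" (3), from world to camera coordinates, as OpenCV has them. Camera axes: x right, y down, z forward; pixel columns grow to the right and rows downward; lengths in mm; the calibration is good to about 2 mm. A picture is of the moment at which its call begins.
- ctrl.close_job(): hands the job in, once; it reports no verdict.
The state is a dict: "t": time; "qpos": joint angles; "qvel": joint speeds; "joint_torque": joint torques, N m; "ee_pos": TCP position; "orientation": TCP orientation; "ft_force": force on the tool from outside, world axes, zero at the start; "moment": the same for the moment, N m; "width": finger opening in mm.
Only numpy, scipy, OpenCV 4.12 (cv2) and the standard library are available. Lean on these libraries where they do the work, as an engineer would, in place of code of your own. Each camera call takes 0.05 s, during which the arm holds its last target. There are 200 camera calls.

## Task

From the wooden rack take the mounted stone with the flat-topped cylindrical head and lower its shank gently, without dropping it, all the way down into the open collet of the clamping fixture, head up. Then turn the collet's nut clockwise (seen from above) by its two-knobbed cross bar as far as it goes, so that the jaws grip the shank, and let go. Leave the other stones in the rack and everything else on the bench where it is.

Things in the scene. Friction and masses are not known exactly. Their poses are not given: they have to be found in the camera images.
- wheel: The stone to clamp: a plain steel shank 12 mm in diameter and 58 mm long carrying a beige-grey flat-topped cylindrical stone head 34 mm in diameter and 26 mm tall. Mass about 120 g. Origin on the axis at the foot of the shank, z along the axis towards the head: head from z = 58 to 84 mm. Starts upright in one of the rack's three holes (which one varies).
- cone: Another mounted stone, same shank and stone, conical head (30 mm wide at its base, pointed top, z = 58 to 94 mm). Origin at the foot of the shank. Stays in the rack.
- ball: Another mounted stone, same shank, ball head 28 mm in diameter (centre at z = 71 mm). Origin at the foot of the shank. Stays in the rack.
- rack: Fixed wooden block 70 mm (x) by 215 mm (y) by 50 mm high with three upright 14 mm holes, 40 mm deep, in a row along its y axis at y = -70, 0 and +70 mm. Origin at the centre of its underside. The stones stand in the holes, their heads starting 18 mm above the block's top.
- fixture: Collet fixture bolted to the bench: grey base plate 130 by 110 by 12 mm, aluminium body 94 mm in diameter to 40 mm height, neck 80 mm in diameter to 56 mm, and on top the dark knurled nut, 60 mm in diameter, from 58 to 88 mm height. Origin at the centre of the underside, the collet's axis is its z axis.
- bore_mouth (a point): Centre of the collet's mouth, on the axis at the nut's top face (88 mm above the bench). The mouth is a funnel about 43 mm wide at the top, 21 mm wide 12 mm lower; below it stand three jaws (42 to 75 mm above the bench).
- bore_floor (a point): Centre of the flat floor of the bore, on the axis, 40 mm above the bench (48 mm below the mouth). A fully inserted shank stands on it; the head then begins 10 mm above the nut.
- nut (a joint): Angle of the nut in rad, 0 = slackest, growing clockwise seen from above, hard stop at 1.75. It starts between 0 and 0.35. The jaws close with it, 2 mm each per rad: the opening between them is 17 mm across at 0, they touch a 12 mm shank at about 1.25 and grip it firmly at the stop. The turning grows only a little stiffer as they grip; go to the stop. The nut stays where it is left; its friction is about 0.4 N m, so turning it takes 5 to 8 N at a knob, most at the end.
- knob_a (a point): One of the two upright black knobs on the nut's cross bar: 18 mm in diameter, 56 mm tall (64 to 120 mm above the bench), 85 mm from the collet's axis. The bar below it is 12 mm thick, its top 78 mm above the bench. This point is on the knob's axis 103 mm above the bench; it turns with the nut.
- knob_b (a point): The other knob, opposite, the same.
- jaw0: One of the three steel jaws inside the collet (origin on the collet's axis at bench height); not handled directly.
- jaw1: One of the three steel jaws inside the collet (origin on the collet's axis at bench height); not handled directly.
- jaw2: One of the three steel jaws inside the collet (origin on the collet's axis at bench height); not handled directly.
- beaker: Bystander: glass beaker 68 mm wide, 90 mm tall. Origin under its centre.
- mount_a: Bystander: black resin specimen mount, a disc 32 mm in diameter and 24 mm high, standing between rack and fixture.
- mount_b: Bystander: another such specimen mount, beyond the fixture.
- brush: Bystander: small brush lying on the bench on the robot's side of the rack.
- dish: Bystander: white ceramic dish 90 mm wide, 20 mm high.
- spanner: Bystander: steel spanner lying on the bench beyond the fixture.
Not all that is in view belongs to the job. What is shaped like the cone but orange is not meant.

How it is judged:
By the outcome, as a careful person would: the job done as asked, in the order asked, and still so for the second after the job is handed in, with the robot touching nothing.
It also fails if it takes over 59 s, if anything falls off the work surface, if the arm or the gripper's body presses on something with over 40 N, if the wrist force passes 120 N, or if a joint passes its speed limit or range.

## Working session

There is one attempt and no reset: what is moved stays moved. The work goes in short steps, Python scripts to look and compute and a tool call to move; the robot and the scene stay as the last step left them, time stands still between calls to the robot, and variables do not carry over. Pictures are saved under pics/ and viewed, about 8 in all and at most 12, crops included, and the job is handed in when it is done.

Besides the shell and the picture viewer there is one more tool, called after "Request:" by a JSON object that holds its "method" and its "body", one argument or row to a line. apply_moves: Moves the arm, as the interface text tells. Its arguments: {"type":"object","properties":{"increments":{"type":"array","items":{"type":"object","properties":{"gripper":{"type":"number"},"delta_pos":{"type":"array","items":{"type":"number"}},"dr":{"type":"array","items":{"type":"number"}}}}}},"required":["increments"]}

```bash
mkdir -p pics; cat > h.py <<'E'
import numpy as np, cv2
from workcell import ctrl
def cam(n):
    d=ctrl.get_image(n); R=cv2.Rodrigues(np.array(d["rvec"],float))[0]; t=np.array(d["tvec"],float).ravel(); K=np.array(d["mtx"],float)
    return d["img"],d["range_z"],K,R,t
def ray(c,u,v,z):  # pixel onto plane z
    _,_,K,R,t=c; r=R.T@np.linalg.inv(K)@np.array([u,v,1.]); o=-R.T@t
    return o+r*(z-o[2])/r[2]
def cloud(c):
    _,Z,K,R,t=c; v,u=np.mgrid[:Z.shape[0],:Z.shape[1]]
    P=np.stack([(u-K[0,2])/K[0,0]*Z,(v-K[1,2])/K[1,1]*Z,Z],-1)
    return (P-t)@R
def save(c,n,box=None,s=1):
    i=c[0][...,::-1]
    if box: i=i[box[1]:box[3],box[0]:box[2]]
    cv2.imwrite(f"pics/{n}.png",cv2.resize(i,None,fx=s,fy=s,interpolation=cv2.INTER_CUBIC))
E
python3 - <<'E'
from h import *
for n in("top","side"):
    c=cam(n); save(c,n+"0",s=1.5); np.savez(n+"0",*c); print(n,c[2].round(1).tolist(),(-c[3].T@c[4]).round(0),c[3].round(2).tolist(),(c[1]>0).mean())
print(ctrl.get_obs())
E
```

```text
top [[433.0, 0.0, 245.3], [0.0, 433.0, 194.8], [0.0, 0.0, 1.0]] [ 3.790e+02 -1.000e+00  1.236e+03] [[-0.0, -1.0, -0.01], [-0.99, 0.0, -0.15], [0.15, 0.01, -0.99]] 0.9960835774739584
side [[397.6, 0.0, 266.2], [0.0, 397.6, 189.7], [0.0, 0.0, 1.0]] [ 242. -714.  718.] [[0.92, -0.39, -0.02], [-0.26, -0.57, -0.78], [0.29, 0.72, -0.63]] 0.9958546956380209
{'t': 0.1, 'qpos': array([ 1.19101593e+00,  4.23730082e-01,  1.63061269e+00,  2.52401989e-05,
        1.08861168e+00, -1.90109457e-02]), 'qvel': array([ 5.63939407e-04, -1.93335984e-03, -1.86282693e-03, -8.09899113e-04,
        7.43499871e-04,  1.98993040e-05]), 'joint_torque': array([-9.32511721e-04, -5.45614386e+01, -2.74322516e+01,  6.45036972e-02,
        1.88810402e-02, -4.48978608e-05]), 'ee_pos': array([220.41370292, 584.31468056, 230.0012167 ]), 'orientation': array([ 0.28204054,  1.55248845, -0.28413972]), 'ft_force': array([-0.09835382, -0.66012166, -0.53350263]), 'moment': array([-0.01914914, -0.02748341, -0.01105019]), 'width': 87.97324497499368}
```

View pics/top0.png

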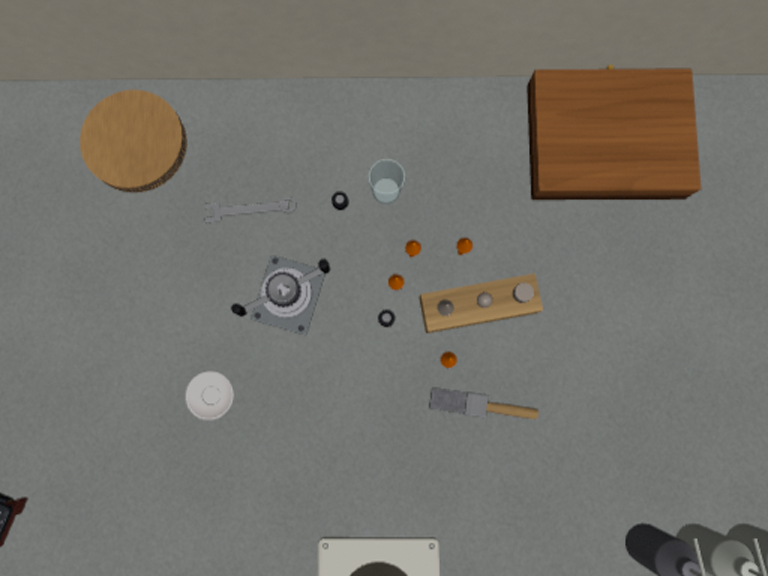

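View pics/side0.png

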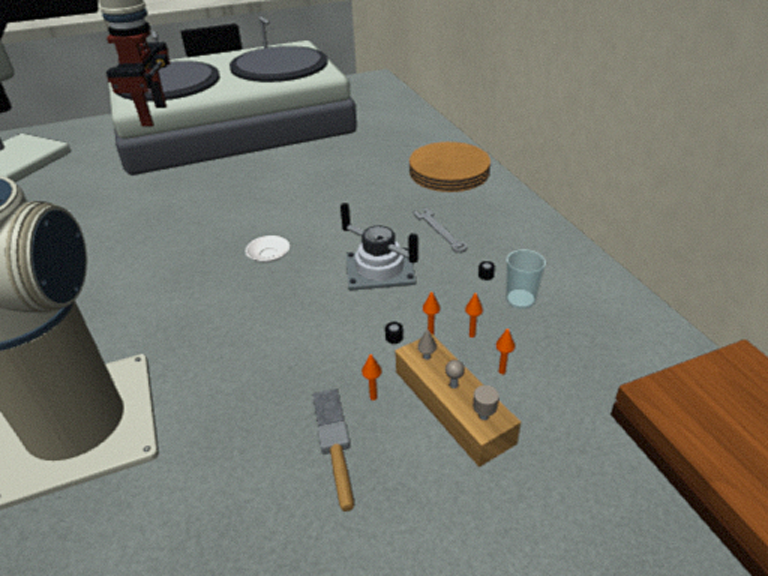

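The top view shows the wheel in the right-hand rack hole at about (524,293), the nut at (284,290), and the knobs at (324,266) and (239,310). The side view agrees: the wheel is nearest the camera at (486,402). All pixels are in the 1.5x pictures.

```bash
python3 - <<'E'
from h import *
for n in("top","side"):
    f=np.load(n+"0.npz"); c=[f[k] for k in f.files]; P=cloud(c); img=c[0].astype(int); Z=P[...,2]
    print(n,"bench z",np.median(Z[170:260,170:180]))
    hsv=cv2.cvtColor(c[0],cv2.COLOR_RGB2HSV)
    # dark knobs
    regions={"top":dict(wheel=(335,180,362,208),nut=(172,176,206,208),ka=(208,168,224,186),kb=(150,198,168,214),rack=(275,180,365,225)),
             "side":dict(wheel=(308,252,338,285),nut=(235,145,270,175),kb=(222,130,238,158),ka=(268,152,284,178))}[n]
    for k,(a,b,e,d) in regions.items():
        Q=P[b:d,a:e].reshape(-1,3); z=Q[:,2]
        lo,hi={"wheel":(88,100),"nut":(82,94),"ka":(100,127),"kb":(100,127),"rack":(44,56)}[k]
        q=Q[(z>lo)&(z<hi)]
        if len(q)<3: print(k,"few",z.max());continue
        print(k,len(q),"mean",q.mean(0).round(1),"mid",((q.min(0)+q.max(0))/2).round(1),"ext",np.ptp(q,axis=0).round(1), "maxz",q[:,2].max().round(1))
        if k in("wheel","nut"): print("  circle",[np.round(x,1) for x in cv2.minEnclosingCircle(q[:,:2].astype(np.float32))])
        if k=="rack": print("  rect",cv2.minAreaRect(q[:,:2].astype(np.float32)))
E
```

```text
top bench z 2.0278709614870323
wheel 125 mean [ 547.  -259.8   94.9] mid [ 547.5 -259.9   93.7] ext [32.9 32.2 10.9] maxz 99.1
  circle [array([ 547.4, -260.1]), np.float64(16.8)]
nut 292 mean [556.  170.2  87. ] mid [555.7 177.1  87.6] ext [59.9 73.3 11.1] maxz 93.1
  circle [array([550.4, 179. ]), np.float64(40.4)]
ka 42 mean [593.8  94.5 118.9] mid [595.1  95.  113.7] ext [17.4 15.8 21.4] maxz 124.4
kb 48 mean [516.1 244.  117.5] mid [516.7 245.1 112.6] ext [16.  17.1 24.9] maxz 125.0
rack 1643 mean [ 533.6 -188.    50.6] mid [ 534.9 -191.5   50. ] ext [105.2 219.3  11.9] maxz 56.0
  rect ((535.3417358398438, -191.42816162109375), (70.66293334960938, 215.51466369628906), 10.186025619506836)
side bench z -0.5557023096216576
wheel 195 mean [ 544.8 -262.    93. ] mid [ 545.6 -260.9   92.4] ext [33.  32.2  8.2] maxz 96.5
  circle [array([ 545.9, -260.8]), np.float64(17.5)]
nut 161 mean [555.5 168.4  85.9] mid [555.  168.9  85.9] ext [60.3 61.9  7.8] maxz 89.8
  circle [array([554.4, 168.4]), np.float64(31.7)]
kb 48 mean [514.7 241.8 112.1] mid [515.3 243.2 110.9] ext [16.4 17.3 20.7] maxz 121.3
ka 52 mean [592.5  90.2 112.8] mid [593.3  93.5 111. ] ext [16.1 18.6 20. ] maxz 121.0
```

```bash
cat >> h.py <<'E'
from scipy.spatial.transform import Rotation as Ro
def tool(pos,rv): 
    R=Ro.from_rotvec(rv); return np.array(pos,float),R
def down(yaw): # tool y at yaw deg
    a=np.radians(yaw); y=np.array([np.cos(a),np.sin(a),0]); x=np.array([0,0,-1.]); return Ro.from_matrix(np.stack([x,y,np.cross(x,y)],1))
def show():
    o=ctrl.get_obs(); p,R=tool(o["ee_pos"],o["orientation"]); M=R.as_matrix()
    print("t",o["t"],"tcp",p.round(1),"xaxis",M[:,0].round(3),"yaw",np.degrees(np.arctan2(M[1,1],M[0,1])).round(1),"F",o["ft_force"].round(1),"M",o["moment"].round(2),"w",round(o["width"],1),"q",o["qpos"].round(2)); return p,R
def rows(p,R,gp,gyaw,n):
    G=down(gyaw); rv=(R.inv()*G).as_rotvec()
    for i in range(n):   # straight line & even turn
        d=(np.array(gp)-p)/(n-i); dl=R.inv().apply(d)/10
        print("pos",dl.round(2).tolist(),"dr",(rv/n).round(4).tolist()); p=p+d; R=R*Ro.from_rotvec(rv/n)
    return p,R
E
python3 - <<'E'
from h import *
p,R=show()
for y in(10.2,-169.8): print((R.inv()*down(y)).as_rotvec())
rows(p,R,(547,-260,230),10.2 if 1 else 0,25)
E
```

```text
t 0.1 tcp [220.4 584.3 230. ] xaxis [-0.001 -0.001 -1.   ] yaw 69.3 F [-0.1 -0.7 -0.5] M [-0.02 -0.03 -0.01] w 88.0 q [ 1.19  0.42  1.63  0.    1.09 -0.02]
[1.03199141e+00 6.58468762e-04 1.26302088e-03]
[-2.10960070e+00 -1.46458513e-03  7.63553138e-04]
pos [0.0, -2.7, 2.41] dr [0.0413, 0.0, 0.0001]
pos [0.0, -2.6, 2.52] dr [0.0413, 0.0, 0.0001]
pos [0.0, -2.49, 2.63] dr [0.0413, 0.0, 0.0001]
pos [0.0, -2.38, 2.73] dr [0.0413, 0.0, 0.0001]
pos [0.0, -2.27, 2.83] dr [0.0413, 0.0, 0.0001]
pos [0.0, -2.15, 2.92] dr [0.0413, 0.0, 0.0001]
pos [0.0, -2.02, 3.0] dr [0.0413, 0.0, 0.0001]
pos [0.0, -1.9, 3.08] dr [0.0413, 0.0, 0.0001]
pos [0.0, -1.77, 3.16] dr [0.0413, 0.0, 0.0001]
pos [0.0, -1.64, 3.23] dr [0.0413, 0.0, 0.0001]
pos [0.0, -1.5, 3.29] dr [0.0413, 0.0, 0.0001]
pos [0.0, -1.37, 3.35] dr [0.0413, 0.0, 0.0001]
pos [0.0, -1.23, 3.41] dr [0.0413, 0.0, 0.0001]
pos [0.0, -1.08, 3.45] dr [0.0413, 0.0, 0.0001]
pos [0.0, -0.94, 3.5] dr [0.0413, 0.0, 0.0001]
pos [0.0, -0.8, 3.53] dr [0.0413, 0.0, 0.0001]
pos [0.0, -0.65, 3.56] dr [0.0413, 0.0, 0.0001]
pos [0.0, -0.5, 3.59] dr [0.0413, 0.0, 0.0001]
pos [0.0, -0.35, 3.6] dr [0.0413, 0.0, 0.0001]
pos [0.0, -0.2, 3.62] dr [0.0413, 0.0, 0.0001]
pos [0.0, -0.06, 3.62] dr [0.0413, 0.0, 0.0001]
pos [0.0, 0.09, 3.62] dr [0.0413, 0.0, 0.0001]
pos [0.0, 0.24, 3.61] dr [0.0413, 0.0, 0.0001]
pos [0.0, 0.39, 3.6] dr [0.0413, 0.0, 0.0001]
pos [0.0, 0.54, 3.58] dr [0.0413, 0.0, 0.0001]
```

Request:
{"method": "apply_moves", "body": {
  "increments": [
    {"gripper": 100,"delta_pos": [0,-2.7,2.4],"dr": [0.041,0,0]},
    {"gripper": 100,"delta_pos": [0,-2.6,2.5],"dr": [0.041,0,0]},
    {"gripper": 100,"delta_pos": [0,-2.5,2.6],"dr": [0.041,0,0]},
    {"gripper": 100,"delta_pos": [0,-2.4,2.7],"dr": [0.041,0,0]},
    {"gripper": 100,"delta_pos": [0,-2.3,2.8],"dr": [0.041,0,0]}
  ]
}}

```text
t: 0.52
ee_pos: [284.6, 414.1, 230.3]
orientation: [0.444, 1.525, -0.445]
ft_force: [-0.2, 0.7, -0.1]
width: 87.9
```

Request:
{"method": "apply_moves", "body": {
  "increments": [
    {"gripper": 100,"delta_pos": [0,-2.15,2.9],"dr": [0.041,0,0]},
    {"gripper": 100,"delta_pos": [0,-2.0,3.0],"dr": [0.041,0,0]},
    {"gripper": 100,"delta_pos": [0,-1.9,3.1],"dr": [0.041,0,0]},
    {"gripper": 100,"delta_pos": [0,-1.8,3.15],"dr": [0.041,0,0]},
    {"gripper": 100,"delta_pos": [0,-1.6,3.2],"dr": [0.041,0,0]}
  ]
}}

```text
t: 0.93
ee_pos: [350.1, 245.8, 230.5]
orientation: [0.604, 1.485, -0.604]
ft_force: [0.4, 0.5, -0.0]
width: 88.0
```

Request:
{"method": "apply_moves", "body": {
  "increments": [
    {"gripper": 100,"delta_pos": [0,-1.5,3.3],"dr": [0.041,0,0]},
    {"gripper": 100,"delta_pos": [0,-1.4,3.35],"dr": [0.041,0,0]},
    {"gripper": 100,"delta_pos": [0,-1.2,3.4],"dr": [0.041,0,0]},
    {"gripper": 100,"delta_pos": [0,-1.1,3.45],"dr": [0.041,0,0]},
    {"gripper": 100,"delta_pos": [0,-0.9,3.5],"dr": [0.041,0,0]}
  ]
}}

```text
t: 1.35
ee_pos: [416.2, 77.3, 230.6]
orientation: [0.762, 1.433, -0.762]
ft_force: [0.3, 1.0, 0.1]
width: 87.9
```

Request:
{"method": "apply_moves", "body": {
  "increments": [
    {"gripper": 100,"delta_pos": [0,-0.8,3.5],"dr": [0.041,0,0]},
    {"gripper": 100,"delta_pos": [0,-0.65,3.55],"dr": [0.041,0,0]},
    {"gripper": 100,"delta_pos": [0,-0.5,3.6],"dr": [0.041,0,0]},
    {"gripper": 100,"delta_pos": [0,-0.35,3.6],"dr": [0.041,0,0]},
    {"gripper": 100,"delta_pos": [0,-0.2,3.6],"dr": [0.041,0,0]}
  ]
}}

```text
t: 1.77
ee_pos: [482.2, -90.9, 230.5]
orientation: [0.919, 1.368, -0.919]
ft_force: [0.5, 0.3, -0.1]
width: 87.7
```

```bash
python3 - <<'E'
from h import *
p,R=show()
rows(p,R,(547,-260,150),10.2,10)
E
```

```text
t 1.7667 tcp [482.2 -90.9 230.5] xaxis [-0.  0. -1.] yaw 22.2 F [ 0.5  0.3 -0.1] M [-0.03  0.05 -0.  ] w 87.7 q [-0.21  0.23  1.92  0.    1.   -0.6 ]
pos [0.81, -0.04, 1.81] dr [0.021, -0.0, 0.0]
pos [0.81, -0.0, 1.81] dr [0.021, -0.0, 0.0]
pos [0.81, 0.04, 1.81] dr [0.021, -0.0, 0.0]
pos [0.81, 0.07, 1.81] dr [0.021, -0.0, 0.0]
pos [0.81, 0.11, 1.81] dr [0.021, -0.0, 0.0]
pos [0.81, 0.15, 1.8] dr [0.021, -0.0, 0.0]
pos [0.81, 0.19, 1.8] dr [0.021, -0.0, 0.0]
pos [0.81, 0.23, 1.8] dr [0.021, -0.0, 0.0]
pos [0.81, 0.26, 1.79] dr [0.021, -0.0, 0.0]
pos [0.81, 0.3, 1.79] dr [0.021, -0.0, 0.0]
```

Request:
{"method": "apply_moves", "body": {
  "increments": [
    {"gripper": 100,"delta_pos": [0.8,0,1.8],"dr": [0.021,0,0]},
    {"gripper": 100,"delta_pos": [0.8,0,1.8],"dr": [0.021,0,0]},
    {"gripper": 100,"delta_pos": [0.8,0.05,1.8],"dr": [0.021,0,0]},
    {"gripper": 100,"delta_pos": [0.8,0.05,1.8],"dr": [0.021,0,0]},
    {"gripper": 100,"delta_pos": [0.8,0.1,1.8],"dr": [0.021,0,0]}
  ]
}}

```text
t: 2.18
ee_pos: [514.5, -173.8, 189.9]
orientation: [0.998, 1.331, -0.998]
ft_force: [-0.6, 0.4, 0.1]
width: 88.1
```

Request:
{"method": "apply_moves", "body": {
  "increments": [
    {"gripper": 100,"delta_pos": [0.8,0.15,1.8],"dr": [0.021,0,0]},
    {"gripper": 100,"delta_pos": [0.8,0.2,1.8],"dr": [0.021,0,0]},
    {"gripper": 100,"delta_pos": [0.8,0.2,1.8],"dr": [0.021,0,0]},
    {"gripper": 100,"delta_pos": [0.8,0.25,1.8],"dr": [0.021,0,0]},
    {"gripper": 100,"delta_pos": [0.8,0.3,1.8],"dr": [0.021,0,0]}
  ]
}}

```text
t: 2.6
ee_pos: [546.9, -258.4, 149.8]
orientation: [1.076, 1.289, -1.077]
ft_force: [0.0, 0.4, 0.3]
width: 87.8
```

```bash
python3 - <<'E'
from h import *
p,R=show()
rows(p,R,(547,-260,72),10.2,5)
c=cam("top");save(c,"a",(280,140,380,240),5)
E
```

```text
t 2.6 tcp [ 546.9 -258.4  149.8] xaxis [-0.001  0.    -1.   ] yaw 10.2 F [0.  0.4 0.3] M [-0.03  0.02 -0.02] w 87.8 q [-0.46  0.49  1.73  0.    0.92 -0.64]
pos [1.56, -0.0, 0.03] dr [0.0002, -0.0001, 0.0001]
pos [1.56, -0.0, 0.03] dr [0.0002, -0.0001, 0.0001]
pos [1.56, -0.0, 0.03] dr [0.0002, -0.0001, 0.0001]
pos [1.56, -0.0, 0.03] dr [0.0002, -0.0001, 0.0001]
pos [1.56, -0.0, 0.03] dr [0.0002, -0.0001, 0.0001]
```

View pics/a.png

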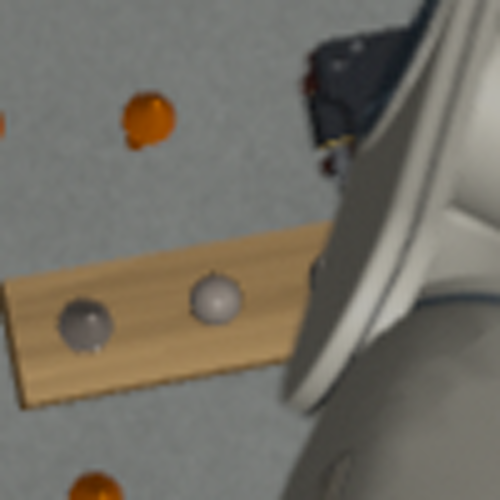

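The arm hides the wheel in this view. The ball at (215,298) and the cone at (85,325) are clear of the jaws. I'll descend and grip.

Request:
{"method": "apply_moves", "body": {
  "increments": [
    {"gripper": 100,"delta_pos": [2,0,0.05],"dr": [0,0,0]},
    {"gripper": 100,"delta_pos": [2,0,0.05],"dr": [0,0,0]},
    {"gripper": 100,"delta_pos": [2,0,0.05],"dr": [0,0,0]},
    {"gripper": 100,"delta_pos": [1,0,0],"dr": [0,0,0]},
    {"gripper": 100,"delta_pos": [0.8,0,0],"dr": [0,0,0]}
  ]
}}

```text
t: 3.07
ee_pos: [546.5, -258.6, 71.4]
orientation: [1.075, 1.291, -1.076]
ft_force: [0.2, -0.0, 0.1]
width: 87.9
```

Request:
{"method": "apply_moves", "body": {
  "increments": [
    {"gripper": 45,"delta_pos": [0,0,0],"dr": [0,0,0]},
    {"gripper": 45,"delta_pos": [0,0,0],"dr": [0,0,0]},
    {"gripper": 40,"delta_pos": [0,0,0],"dr": [0,0,0]},
    {"gripper": 30,"delta_pos": [0,0,0],"dr": [0,0,0]},
    {"gripper": 20,"delta_pos": [0,0,0],"dr": [0,0,0]}
  ]
}}

```text
t: 3.48
ee_pos: [547.8, -259.4, 73.7]
orientation: [1.076, 1.287, -1.075]
ft_force: [-0.3, -0.3, -0.4]
width: 57.6
```

Request:
{"method": "apply_moves", "body": {
  "increments": [
    {"gripper": 20,"delta_pos": [0,0,0],"dr": [0,0,0]},
    {"gripper": 20,"delta_pos": [0,0,0],"dr": [0,0,0]},
    {"gripper": 20,"delta_pos": [0,0,0],"dr": [0,0,0]},
    {"gripper": 20,"delta_pos": [0,0,0],"dr": [0,0,0]},
    {"gripper": 20,"delta_pos": [0,0,0],"dr": [0,0,0]}
  ]
}}

```text
t: 3.9
ee_pos: [547.3, -259.2, 72.8]
orientation: [1.076, 1.289, -1.076]
ft_force: [-0.7, -0.7, 0.8]
width: 33.1
```

```bash
python3 - <<'E'
from h import *
show()
E
```

```text
t 3.9 tcp [ 547.3 -259.2   72.8] xaxis [ 0. -0. -1.] yaw 10.3 F [-0.7 -0.7  0.8] M [-0.08  0.08 -0.  ] w 33.1 q [-0.46  0.61  1.76 -0.    0.78 -0.64]
```

Request:
{"method": "apply_moves", "body": {
  "increments": [
    {"gripper": 20,"delta_pos": [-0.5,0,0],"dr": [0,0,0]},
    {"gripper": 20,"delta_pos": [-1,0,0],"dr": [0,0,0]},
    {"gripper": 20,"delta_pos": [-1,0,0],"dr": [0,0,0]},
    {"gripper": 20,"delta_pos": [-1,0,0],"dr": [0,0,0]},
    {"gripper": 20,"delta_pos": [-1,0,0],"dr": [0,0,0]}
  ]
}}

```text
t: 4.32
ee_pos: [547.5, -259.2, 119.1]
orientation: [1.076, 1.288, -1.075]
ft_force: [-0.2, -0.0, -0.9]
width: 33.4
```

Request:
{"method": "apply_moves", "body": {
  "increments": [
    {"gripper": 20,"delta_pos": [-2,0,0],"dr": [0,0,0]},
    {"gripper": 20,"delta_pos": [-2,0,0],"dr": [0,0,0]},
    {"gripper": 20,"delta_pos": [-2,0,0],"dr": [0,0,0]},
    {"gripper": 20,"delta_pos": [-2,0,0],"dr": [0,0,0]},
    {"gripper": 20,"delta_pos": [-1.8,0,0],"dr": [0,0,0]}
  ]
}}

```text
t: 4.73
ee_pos: [547.4, -259.2, 218.1]
orientation: [1.076, 1.287, -1.075]
ft_force: [0.6, -0.6, -1.0]
width: 33.7
```

```bash
python3 - <<'E'
from h import *
p,R=show()
c=cam("side");save(c,"b",(270,170,370,300),4); np.savez("side1",*c)
rows(p,R,(555,169,215),10.2,20)
E
```

```text
t 4.7333 tcp [ 547.4 -259.2  218.1] xaxis [ 0.001 -0.001 -1.   ] yaw 10.3 F [ 0.6 -0.6 -1. ] M [-0.1   0.01  0.  ] w 33.7 q [-0.46  0.41  1.69  0.    1.05 -0.64]
pos [0.01, 0.42, -2.1] dr [0.0001, 0.0, -0.0001]
pos [0.01, 0.42, -2.1] dr [0.0001, 0.0, -0.0001]
pos [0.01, 0.42, -2.1] dr [0.0001, 0.0, -0.0001]
pos [0.01, 0.42, -2.1] dr [0.0001, 0.0, -0.0001]
pos [0.01, 0.42, -2.1] dr [0.0001, 0.0, -0.0001]
pos [0.01, 0.42, -2.1] dr [0.0001, 0.0, -0.0001]
pos [0.01, 0.42, -2.1] dr [0.0001, 0.0, -0.0001]
pos [0.01, 0.42, -2.1] dr [0.0001, 0.0, -0.0001]
pos [0.01, 0.42, -2.1] dr [0.0001, 0.0, -0.0001]
pos [0.01, 0.42, -2.1] dr [0.0001, 0.0, -0.0001]
pos [0.01, 0.42, -2.1] dr [0.0001, 0.0, -0.0001]
pos [0.01, 0.42, -2.1] dr [0.0001, 0.0, -0.0001]
pos [0.01, 0.42, -2.1] dr [0.0001, 0.0, -0.0001]
pos [0.01, 0.42, -2.1] dr [0.0001, 0.0, -0.0001]
pos [0.02, 0.42, -2.1] dr [0.0001, 0.0, -0.0001]
pos [0.02, 0.42, -2.1] dr [0.0001, 0.0, -0.0001]
pos [0.02, 0.42, -2.1] dr [0.0001, 0.0, -0.0001]
pos [0.02, 0.42, -2.1] dr [0.0001, 0.0, -0.0001]
pos [0.02, 0.42, -2.1] dr [0.0001, 0.0, -0.0001]
pos [0.02, 0.42, -2.1] dr [0.0001, 0.0, -0.0001]
```

View pics/b.png

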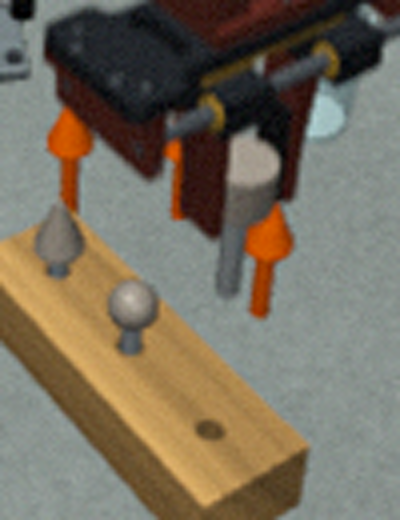

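The wheel is held upright, with its foot at crop (230,295). The hole it came from is empty, and the cone and ball are undisturbed. Next I'll carry it to the fixture at height.

Request:
{"method": "apply_moves", "body": {
  "increments": [
    {"gripper": 20,"delta_pos": [0,0.2,-1.0],"dr": [0,0,0]},
    {"gripper": 20,"delta_pos": [0,0.4,-2.0],"dr": [0,0,0]},
    {"gripper": 20,"delta_pos": [0,0.5,-2.5],"dr": [0,0,0]},
    {"gripper": 20,"delta_pos": [0,0.5,-2.5],"dr": [0,0,0]},
    {"gripper": 20,"delta_pos": [0,0.5,-2.5],"dr": [0,0,0]}
  ]
}}

```text
t: 5.2
ee_pos: [547.9, -150.3, 214.4]
orientation: [1.076, 1.291, -1.077]
ft_force: [0.3, 0.1, -1.5]
width: 33.6
```

Request:
{"method": "apply_moves", "body": {
  "increments": [
    {"gripper": 20,"delta_pos": [0,0.5,-2.5],"dr": [0,0,0]},
    {"gripper": 20,"delta_pos": [0,0.5,-2.5],"dr": [0,0,0]},
    {"gripper": 20,"delta_pos": [0,0.5,-2.5],"dr": [0,0,0]},
    {"gripper": 20,"delta_pos": [0,0.5,-2.5],"dr": [0,0,0]},
    {"gripper": 20,"delta_pos": [0,0.5,-2.5],"dr": [0,0,0]}
  ]
}}

```text
t: 5.62
ee_pos: [550.0, -22.7, 214.5]
orientation: [1.075, 1.291, -1.077]
ft_force: [0.5, 0.0, -1.7]
width: 33.9
```

Request:
{"method": "apply_moves", "body": {
  "increments": [
    {"gripper": 20,"delta_pos": [0,0.5,-2.5],"dr": [0,0,0]},
    {"gripper": 20,"delta_pos": [0,0.5,-2.5],"dr": [0,0,0]},
    {"gripper": 20,"delta_pos": [0,0.5,-2.5],"dr": [0,0,0]},
    {"gripper": 20,"delta_pos": [0,0.5,-2.5],"dr": [0,0,0]},
    {"gripper": 20,"delta_pos": [0,0.5,-2.5],"dr": [0,0,0]}
  ]
}}

```text
t: 6.03
ee_pos: [552.1, 104.5, 214.4]
orientation: [1.074, 1.291, -1.077]
ft_force: [0.4, -0.3, -1.5]
width: 33.6
```

Request:
{"method": "apply_moves", "body": {
  "increments": [
    {"gripper": 20,"delta_pos": [0,0.4,-2.0],"dr": [0,0,0]},
    {"gripper": 20,"delta_pos": [0,0.3,-1.5],"dr": [0,0,0]},
    {"gripper": 20,"delta_pos": [0,0.2,-1.0],"dr": [0,0,0]},
    {"gripper": 20,"delta_pos": [0,0,0],"dr": [0,0,0]},
    {"gripper": 20,"delta_pos": [0,0,0],"dr": [0,0,0]}
  ]
}}

```text
t: 6.45
ee_pos: [553.6, 148.9, 214.9]
orientation: [1.074, 1.29, -1.076]
ft_force: [0.1, 0.5, -1.0]
width: 33.1
```

```bash
python3 - <<'E'
from h import *
p,R=show()
rows(p,R,(555,169,164),10.2,5)
E
```

```text
t 6.45 tcp [553.6 148.9 214.9] xaxis [-0.001 -0.001 -1.   ] yaw 10.4 F [ 0.1  0.5 -1. ] M [-0.04  0.04 -0.05] w 33.1 q [ 0.24  0.37  1.76 -0.    1.02  0.06]
pos [1.02, 0.1, -0.39] dr [0.0006, 0.0001, 0.0003]
pos [1.02, 0.1, -0.39] dr [0.0006, 0.0001, 0.0003]
pos [1.02, 0.1, -0.39] dr [0.0006, 0.0001, 0.0003]
pos [1.02, 0.1, -0.39] dr [0.0006, 0.0001, 0.0003]
pos [1.02, 0.1, -0.39] dr [0.0006, 0.0001, 0.0003]
```

Request:
{"method": "apply_moves", "body": {
  "increments": [
    {"gripper": 20,"delta_pos": [0,0.25,-1],"dr": [0,0,0]},
    {"gripper": 20,"delta_pos": [0,0.25,-1],"dr": [0,0,0]},
    {"gripper": 20,"delta_pos": [1.8,0,0],"dr": [0,0,0]},
    {"gripper": 20,"delta_pos": [1.8,0,0],"dr": [0,0,0]},
    {"gripper": 20,"delta_pos": [1.4,0,0],"dr": [0,0,0]}
  ]
}}

```text
t: 6.87
ee_pos: [555.6, 169.6, 164.8]
orientation: [1.076, 1.289, -1.076]
ft_force: [0.1, 0.2, -2.1]
width: 33.5
```

Request:
{"method": "apply_moves", "body": {
  "increments": [
    {"gripper": 20,"delta_pos": [0,0,0],"dr": [0,0,0]},
    {"gripper": 20,"delta_pos": [0,0,0],"dr": [0,0,0]},
    {"gripper": 20,"delta_pos": [0,0,0],"dr": [0,0,0]},
    {"gripper": 20,"delta_pos": [0,0,0],"dr": [0,0,0]},
    {"gripper": 20,"delta_pos": [0,0,0],"dr": [0,0,0]}
  ]
}}

```text
t: 7.28
ee_pos: [556.3, 169.4, 166.7]
orientation: [1.077, 1.288, -1.074]
ft_force: [0.4, 0.5, -1.3]
width: 33.6
```

```bash
python3 - <<'E'
from h import *
p,R=show()
c=cam("side");save(c,"c",(200,90,310,200),5); np.savez("side2",*c)
_,_,K,Rr,t=c
for P in [(555,169,88),(555,169,102),(555,169,160),p]:
    x=K@(Rr@np.array(P,float)+t); print(P,((x[:2]/x[2])-[200,90])*5)
E
```

```text
t 7.2833 tcp [556.3 169.4 166.7] xaxis [ 0.002  0.001 -1.   ] yaw 10.3 F [ 0.4  0.5 -1.3] M [-0.02  0.06 -0.02] w 33.6 q [0.28 0.44 1.78 0.   0.92 0.1 ]
(555, 169, 88) [260.44300073 328.00420628]
(555, 169, 102) [259.41347912 307.23487632]
(555, 169, 160) [254.96963239 217.58574313]
[556.34135601 169.44514264 166.71627107] [256.45560078 205.89777501]
```

View pics/c.png

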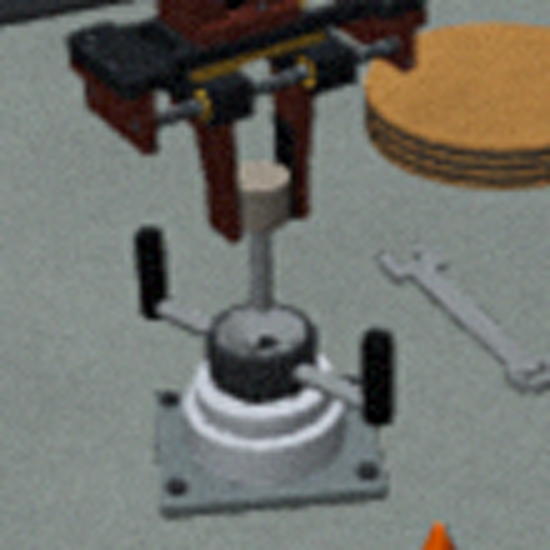

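The shank foot is at crop (262,308), right above the nut's centre at about x=262. I'll check the depth direction numerically in the same view.

```bash
python3 - <<'E'
from h import *
f=np.load("side2.npz"); c=[f[k] for k in f.files]; P=cloud(c)
def box(u0,v0,u1,v1,lo,hi):
    s=np.s_[int(90+v0/5):int(90+v1/5),int(200+u0/5):int(200+u1/5)]
    q=P[s].reshape(-1,3); return q[(q[:,2]>lo)&(q[:,2]<hi)]
q=box(235,155,295,240,150,200); 
print("head",q[:,2].max(),"top",[np.round(x,1) for x in cv2.minEnclosingCircle(q[q[:,2]>q[:,2].max()-7][:,:2].astype(np.float32))],len(q))
q=box(250,240,275,300,104,150); q=q[abs(q[:,1]-169)<25]
for a in range(105,150,8):
    s=q[(q[:,2]>=a)&(q[:,2]<a+8)]; print(a,len(s),np.median(s,0).round(1) if len(s) else "")
q=box(200,300,325,345,84,92); print("nut",((q.min(0)+q.max(0))/2).round(1),np.ptp(q,axis=0).round(1),[np.round(x,1) for x in cv2.minEnclosingCircle(q[:,:2].astype(np.float32))])
show()
E
```

```text
head 195.59639762174882 top [array([555.7, 166.5]), np.float64(21.0)] 173
105 1 [560.9 166.9 109.8]
113 12 [555.3 163.7 117.2]
121 12 [553.5 164.8 124.8]
129 12 [555.5 163.5 133.1]
137 15 [555.4 165.2 141.9]
145 4 [553.  165.4 147.3]
nut [554.8 174.1  87.2] [59.  50.   5.6] [array([554.4, 168.2]), np.float64(31.2)]
t 7.3333 tcp [556.2 169.4 166.6] xaxis [ 0.002  0.    -1.   ] yaw 10.3 F [ 0.   0.  -1.8] M [-0.06  0.06 -0.02] w 33.4 q [ 0.28  0.44  1.78 -0.    0.92  0.1 ]
```

Request:
{"method": "apply_moves", "body": {
  "increments": [
    {"gripper": 20,"delta_pos": [0,-0.1,0],"dr": [0,0,0]},
    {"gripper": 20,"delta_pos": [0.6,0,0],"dr": [0,0,0]},
    {"gripper": 20,"delta_pos": [0.6,0,0],"dr": [0,0,0]},
    {"gripper": 20,"delta_pos": [0.6,0,0],"dr": [0,0,0]},
    {"gripper": 20,"delta_pos": [0.6,0,0],"dr": [0,0,0]}
  ]
}}

```text
t: 7.75
ee_pos: [554.4, 169.0, 140.8]
orientation: [1.075, 1.289, -1.076]
ft_force: [-0.3, -0.2, -0.7]
width: 33.8
```

Request:
{"method": "apply_moves", "body": {
  "increments": [
    {"gripper": 20,"delta_pos": [0.2,0,0],"dr": [0,0,0]},
    {"gripper": 20,"delta_pos": [0.2,0,0],"dr": [0,0,0]},
    {"gripper": 20,"delta_pos": [0.2,0,0],"dr": [0,0,0]},
    {"gripper": 20,"delta_pos": [0.2,0,0],"dr": [0,0,0]},
    {"gripper": 20,"delta_pos": [0.2,0,0],"dr": [0,0,0]}
  ]
}}

```text
t: 8.17
ee_pos: [554.9, 169.1, 131.6]
orientation: [1.076, 1.289, -1.075]
ft_force: [0.1, -0.4, 0.2]
width: 33.5
```

```bash
python3 - <<'E'
from h import *
show()
E
```

```text
t 8.1667 tcp [554.9 169.1 131.6] xaxis [ 0.  0. -1.] yaw 10.3 F [ 0.1 -0.4  0.2] M [-0.05  0.03  0.  ] w 33.5 q [ 0.28  0.49  1.8  -0.    0.86  0.1 ]
```

Request:
{"method": "apply_moves", "body": {
  "increments": [
    {"gripper": 20,"delta_pos": [0.4,0,0],"dr": [0,0,0]},
    {"gripper": 20,"delta_pos": [0.4,0,0],"dr": [0,0,0]},
    {"gripper": 20,"delta_pos": [0.4,0,0],"dr": [0,0,0]},
    {"gripper": 20,"delta_pos": [0.4,0,0],"dr": [0,0,0]},
    {"gripper": 20,"delta_pos": [0.4,0,0],"dr": [0,0,0]}
  ]
}}

```text
t: 8.58
ee_pos: [554.8, 169.1, 111.3]
orientation: [1.076, 1.289, -1.075]
ft_force: [-0.2, 0.4, -1.5]
width: 33.6
```

Request:
{"method": "apply_moves", "body": {
  "increments": [
    {"gripper": 20,"delta_pos": [0.1,0,0],"dr": [0,0,0]},
    {"gripper": 20,"delta_pos": [0.1,0,0],"dr": [0,0,0]},
    {"gripper": 20,"delta_pos": [0.1,0,0],"dr": [0,0,0]},
    {"gripper": 20,"delta_pos": [0.1,0,0],"dr": [0,0,0]},
    {"gripper": 20,"delta_pos": [0.1,0,0],"dr": [0,0,0]}
  ]
}}

```text
t: 9.0
ee_pos: [554.8, 169.1, 106.7]
orientation: [1.076, 1.289, -1.075]
ft_force: [-0.6, 0.4, -1.3]
width: 33.6
```

```bash
python3 - <<'E'
from h import *
show()
E
```

```text
t 9.0 tcp [554.8 169.1 106.7] xaxis [ 0.  0. -1.] yaw 10.3 F [-0.6  0.4 -1.3] M [ 0.09 -0.12  0.01] w 33.6 q [ 0.28  0.53  1.81 -0.    0.81  0.1 ]
```

Request:
{"method": "apply_moves", "body": {
  "increments": [
    {"gripper": 20,"delta_pos": [0.07,0,0],"dr": [0,0,0]},
    {"gripper": 20,"delta_pos": [0.07,0,0],"dr": [0,0,0]},
    {"gripper": 20,"delta_pos": [0.07,0,0],"dr": [0,0,0]},
    {"gripper": 20,"delta_pos": [0.07,0,0],"dr": [0,0,0]},
    {"gripper": 20,"delta_pos": [0,0,0],"dr": [0,0,0]}
  ]
}}

```text
t: 9.42
ee_pos: [554.7, 169.1, 103.8]
orientation: [1.076, 1.289, -1.076]
ft_force: [0.6, 0.6, -0.3]
width: 33.9
```

Request:
{"method": "apply_moves", "body": {
  "increments": [
    {"gripper": 20,"delta_pos": [0.05,0,0],"dr": [0,0,0]},
    {"gripper": 20,"delta_pos": [0.05,0,0],"dr": [0,0,0]},
    {"gripper": 20,"delta_pos": [0,0,0],"dr": [0,0,0]},
    {"gripper": 20,"delta_pos": [0,0,0],"dr": [0,0,0]},
    {"gripper": 20,"delta_pos": [0,0,0],"dr": [0,0,0]}
  ]
}}

```text
t: 9.83
ee_pos: [554.7, 169.1, 102.9]
orientation: [1.076, 1.289, -1.076]
ft_force: [2.0, -0.4, -1.4]
width: 33.8
```

```bash
python3 - <<'E'
from h import *
show()
E
```

```text
t 9.8333 tcp [554.7 169.1 102.9] xaxis [ 0.  0. -1.] yaw 10.3 F [ 2.  -0.4 -1.4] M [ 0.07 -0.12  0.01] w 33.8 q [ 0.28  0.53  1.81 -0.    0.8   0.1 ]
```

Request:
{"method": "apply_moves", "body": {
  "increments": [
    {"gripper": 20,"delta_pos": [0.05,0,0],"dr": [0,0,0]},
    {"gripper": 20,"delta_pos": [0.05,0,0],"dr": [0,0,0]},
    {"gripper": 20,"delta_pos": [0,0,0],"dr": [0,0,0]},
    {"gripper": 20,"delta_pos": [0,0,0],"dr": [0,0,0]},
    {"gripper": 20,"delta_pos": [0,0,0],"dr": [0,0,0]}
  ]
}}

```text
t: 10.25
ee_pos: [554.8, 169.2, 102.7]
orientation: [1.076, 1.289, -1.075]
ft_force: [-2.1, 0.4, 6.6]
width: 33.7
```

```bash
python3 - <<'E'
from h import *
show()
E
```

```text
t 10.25 tcp [554.8 169.2 102.7] xaxis [ 0.  0. -1.] yaw 10.3 F [-2.1  0.4  6.6] M [-0.09  0.43 -0.03] w 33.7 q [0.28 0.53 1.81 0.   0.8  0.1 ]
```

The shank is on the floor: 6.6 N upward at TCP z 102.7, where I expected 102.8. I'll release it and raise the tool.

Request:
{"method": "apply_moves", "body": {
  "increments": [
    {"gripper": 42,"delta_pos": [0,0,0],"dr": [0,0,0]},
    {"gripper": 46,"delta_pos": [0,0,0],"dr": [0,0,0]},
    {"gripper": 55,"delta_pos": [0,0,0],"dr": [0,0,0]},
    {"gripper": 60,"delta_pos": [0,0,0],"dr": [0,0,0]},
    {"gripper": 60,"delta_pos": [0,0,0],"dr": [0,0,0]}
  ]
}}

```text
t: 10.67
ee_pos: [554.5, 169.0, 101.7]
orientation: [1.075, 1.289, -1.076]
ft_force: [0.3, -0.4, 0.6]
width: 52.0
```

Request:
{"method": "apply_moves", "body": {
  "increments": [
    {"gripper": 60,"delta_pos": [-0.5,0,0],"dr": [0,0,0]},
    {"gripper": 60,"delta_pos": [-1.5,0,0],"dr": [0,0,0]},
    {"gripper": 60,"delta_pos": [-1.5,0,0],"dr": [0,0,0]},
    {"gripper": 60,"delta_pos": [-1.5,0,0],"dr": [0,0,0]},
    {"gripper": 60,"delta_pos": [-1.5,0,0],"dr": [0,0,0]}
  ]
}}

```text
t: 11.08
ee_pos: [554.6, 169.1, 167.8]
orientation: [1.075, 1.289, -1.076]
ft_force: [0.4, 0.6, 0.3]
width: 52.8
```

```bash
python3 - <<'E'
from h import *
p,R=show()
c=cam("side");save(c,"d",(200,90,310,200),5); np.savez("side3",*c)
P=cloud(c)
for (a,b,e,d) in ((222,130,238,158),(268,152,284,178)):
    q=P[b:d,a:e].reshape(-1,3); q=q[(q[:,2]>100)&(q[:,2]<127)]
    print(len(q),((q.min(0)+q.max(0))/2).round(1))
rows(p,R,(594,94,165),27.5,5)
E
```

```text
t 11.0833 tcp [554.6 169.1 167.8] xaxis [-0. -0. -1.] yaw 10.3 F [0.4 0.6 0.3] M [-0.09  0.07  0.01] w 52.8 q [ 0.28  0.44  1.78 -0.    0.93  0.1 ]
48 [515.4 243.7 110.8]
54 [593.9  94.3 110.8]
pos [0.06, 0.51, 1.62] dr [-0.06, 0.0, 0.0]
pos [0.06, 0.41, 1.65] dr [-0.06, 0.0, 0.0]
pos [0.06, 0.31, 1.67] dr [-0.06, 0.0, 0.0]
pos [0.06, 0.21, 1.68] dr [-0.06, 0.0, 0.0]
pos [0.06, 0.11, 1.69] dr [-0.06, 0.0, 0.0]
```

View pics/d.png

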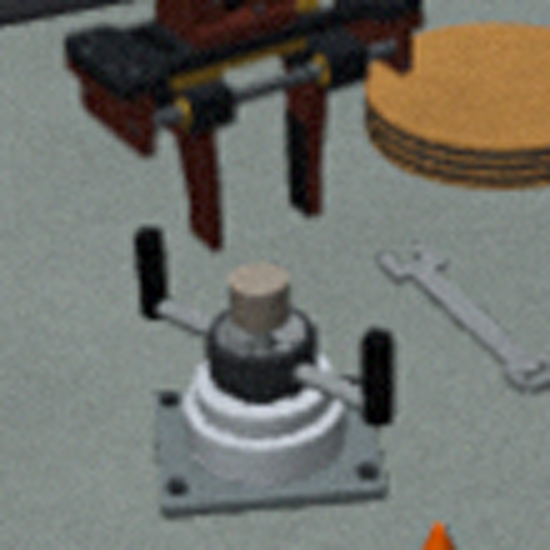

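The stone stands fully in the collet with its head just above the nut, at crop (260,300). Knob A is at about (594,94). I'll go over it.

Request:
{"method": "apply_moves", "body": {
  "increments": [
    {"gripper": 60,"delta_pos": [0,0.5,1.6],"dr": [-0.06,0,0]},
    {"gripper": 60,"delta_pos": [0,0.4,1.65],"dr": [-0.06,0,0]},
    {"gripper": 60,"delta_pos": [0,0.3,1.7],"dr": [-0.06,0,0]},
    {"gripper": 60,"delta_pos": [0,0.2,1.7],"dr": [-0.06,0,0]},
    {"gripper": 60,"delta_pos": [0,0.1,1.7],"dr": [-0.06,0,0]}
  ]
}}

```text
t: 11.55
ee_pos: [594.0, 92.8, 166.6]
orientation: [0.846, 1.4, -0.847]
ft_force: [0.5, -0.5, -0.1]
width: 52.6
```

```bash
python3 - <<'E'
from h import *
p,R=show()
rows(p,R,(594,94,93),27.5,5)
E
```

```text
t 11.55 tcp [594.   92.8 166.6] xaxis [-0. -0. -1.] yaw 27.7 F [ 0.5 -0.5 -0.1] M [-0.02  0.05 -0.04] w 52.6 q [ 0.14  0.47  1.73  0.    0.95 -0.35]
pos [1.47, 0.01, -0.02] dr [0.0006, -0.0, 0.0]
pos [1.47, 0.01, -0.02] dr [0.0006, -0.0, 0.0]
pos [1.47, 0.01, -0.02] dr [0.0006, -0.0, 0.0]
pos [1.47, 0.01, -0.02] dr [0.0006, -0.0, 0.0]
pos [1.47, 0.01, -0.02] dr [0.0006, -0.0, 0.0]
```

Request:
{"method": "apply_moves", "body": {
  "increments": [
    {"gripper": 60,"delta_pos": [1.8,0,-0.1],"dr": [0,0,0]},
    {"gripper": 60,"delta_pos": [1.8,0,0],"dr": [0,0,0]},
    {"gripper": 60,"delta_pos": [1.8,0,0],"dr": [0,0,0]},
    {"gripper": 60,"delta_pos": [1.3,0,0],"dr": [0,0,0]},
    {"gripper": 60,"delta_pos": [0.6,0,0],"dr": [0,0,0]}
  ]
}}

```text
t: 11.97
ee_pos: [592.2, 94.2, 91.8]
orientation: [0.848, 1.401, -0.851]
ft_force: [-0.1, 0.8, 0.1]
width: 52.7
```

Request:
{"method": "apply_moves", "body": {
  "increments": [
    {"gripper": 24,"delta_pos": [0,0,0],"dr": [0,0,0]},
    {"gripper": 24,"delta_pos": [0,0,0],"dr": [0,0,0]},
    {"gripper": 24,"delta_pos": [0,0,0],"dr": [0,0,0]},
    {"gripper": 24,"delta_pos": [0,0,0],"dr": [0,0,0]},
    {"gripper": 24,"delta_pos": [0,0,0],"dr": [0,0,0]}
  ]
}}

```text
t: 12.38
ee_pos: [594.0, 94.5, 94.8]
orientation: [0.849, 1.398, -0.848]
ft_force: [-0.4, -0.4, 0.1]
width: 23.5
```

```bash
python3 - <<'E'
from h import *
p,R=show(); d=p[:2]-[555,169.2]; print(np.hypot(*d),np.degrees(np.arctan2(d[1],d[0])))
E
```

```text
t 12.3833 tcp [594.   94.5  94.8] xaxis [ 0.002  0.    -1.   ] yaw 27.5 F [-0.4 -0.4  0.1] M [-0.05  0.    0.02] w 23.5 q [ 0.14  0.57  1.76 -0.    0.81 -0.34]
84.2521595880365 -62.41692546762283
```

Request:
{"method": "apply_moves", "body": {
  "increments": [
    {"gripper": 24,"delta_pos": [0,-0.68,-0.03],"dr": [0.08,0,0]},
    {"gripper": 24,"delta_pos": [0,-0.68,-0.03],"dr": [0.08,0,0]},
    {"gripper": 24,"delta_pos": [0,-0.68,-0.03],"dr": [0.08,0,0]},
    {"gripper": 24,"delta_pos": [0,-0.68,-0.03],"dr": [0.08,0,0]},
    {"gripper": 24,"delta_pos": [0,-0.68,-0.03],"dr": [0.08,0,0]}
  ]
}}

```text
t: 12.8
ee_pos: [562.9, 85.4, 94.9]
orientation: [1.156, 1.241, -1.149]
ft_force: [4.6, 0.6, -2.5]
width: 20.9
```

```bash
cat >> h.py <<'E'
def arc():
    p,R=show(); d=p[:2]-[555,169.2]; y=R.apply([0,1,0]); f=ctrl.get_obs()["ft_force"]
    print("r",np.hypot(*d).round(1),"ang",np.degrees(np.arctan2(d[1],d[0])).round(1),"Ftool",R.inv().apply(f).round(1))
E
python3 -c "
from h import *
arc()"
```

```text
t 12.8 tcp [562.9  85.4  94.9] xaxis [ 0.005  0.001 -1.   ] yaw 4.4 F [ 4.6  0.6 -2.5] M [ 0.03 -0.76 -0.01] w 20.9 q [ 0.13  0.53  1.84 -0.    0.77  0.05]
r 84.2 ang -84.6 Ftool [ 2.5  4.6 -0.2]
```

Request:
{"method": "apply_moves", "body": {
  "increments": [
    {"gripper": 24,"delta_pos": [0,-0.68,-0.03],"dr": [0.08,0,0]},
    {"gripper": 24,"delta_pos": [0,-0.68,-0.03],"dr": [0.08,0,0]},
    {"gripper": 24,"delta_pos": [0,-0.68,-0.03],"dr": [0.08,0,0]},
    {"gripper": 24,"delta_pos": [0,-0.68,-0.03],"dr": [0.08,0,0]},
    {"gripper": 24,"delta_pos": [0,-0.68,-0.03],"dr": [0.08,0,0]}
  ]
}}

```text
t: 13.22
ee_pos: [529.2, 89.0, 94.9]
orientation: [1.446, 1.035, -1.44]
ft_force: [4.8, -4.3, -1.2]
width: 20.9
```

Request:
{"method": "apply_moves", "body": {
  "increments": [
    {"gripper": 24,"delta_pos": [0,-0.68,-0.03],"dr": [0.08,0,0]},
    {"gripper": 24,"delta_pos": [0,-0.68,-0.03],"dr": [0.08,0,0]},
    {"gripper": 24,"delta_pos": [0,-0.68,-0.03],"dr": [0.08,0,0]},
    {"gripper": 24,"delta_pos": [0,-0.68,-0.03],"dr": [0.08,0,0]},
    {"gripper": 24,"delta_pos": [0,-0.68,-0.03],"dr": [0.08,0,0]}
  ]
}}

```text
t: 13.63
ee_pos: [499.2, 105.5, 94.9]
orientation: [1.721, 0.773, -1.716]
ft_force: [2.5, -8.1, 1.1]
width: 21.4
```

```bash
python3 -c "
from h import *
arc()"
```

```text
t 13.6333 tcp [499.2 105.5  94.9] xaxis [ 0.003 -0.001 -1.   ] yaw -41.5 F [ 2.5 -8.1  1.1] M [-1.28 -0.37 -0.04] w 21.4 q [ 0.19  0.47  1.97 -0.    0.7   0.91]
r 84.7 ang -131.2 Ftool [-1.1  7.2  4.4]
```

Request:
{"method": "apply_moves", "body": {
  "increments": [
    {"gripper": 24,"delta_pos": [0,-0.34,0],"dr": [0.04,0,0]},
    {"gripper": 24,"delta_pos": [0,-0.34,0],"dr": [0.04,0,0]},
    {"gripper": 24,"delta_pos": [0,-0.34,0],"dr": [0.04,0,0]},
    {"gripper": 24,"delta_pos": [0,-0.34,-0.01],"dr": [0.04,0,0]},
    {"gripper": 24,"delta_pos": [0,-0.34,-0.01],"dr": [0.04,0,0]}
  ]
}}

```text
t: 14.05
ee_pos: [487.3, 117.7, 94.9]
orientation: [1.849, 0.62, -1.846]
ft_force: [0.9, -8.2, 3.6]
width: 21.0
```

```bash
python3 -c "
from h import *
arc()"
```

```text
t 14.05 tcp [487.3 117.7  94.9] xaxis [ 0.002 -0.001 -1.   ] yaw -52.8 F [ 0.9 -8.2  3.6] M [-1.48 -0.12 -0.  ] w 21.0 q [ 0.21  0.46  1.99 -0.    0.7   1.14]
r 85.1 ang -142.8 Ftool [-3.6  7.1  4.2]
```

Request:
{"method": "apply_moves", "body": {
  "increments": [
    {"gripper": 24,"delta_pos": [0,-0.25,0],"dr": [0.03,0,0]},
    {"gripper": 24,"delta_pos": [0,-0.25,0],"dr": [0.03,0,0]},
    {"gripper": 24,"delta_pos": [0,-0.25,0],"dr": [0.03,0,0]},
    {"gripper": 24,"delta_pos": [0,-0.25,-0.01],"dr": [0.03,0,0]},
    {"gripper": 24,"delta_pos": [0,-0.25,-0.01],"dr": [0.03,0,0]}
  ]
}}

```text
t: 14.47
ee_pos: [480.3, 128.1, 94.8]
orientation: [1.942, 0.494, -1.94]
ft_force: [0.8, -9.6, 5.4]
width: 20.8
```

```bash
python3 -c "
from h import *
arc()"
```

```text
t 14.4667 tcp [480.3 128.1  94.8] xaxis [ 0.002 -0.001 -1.   ] yaw -61.4 F [ 0.8 -9.6  5.4] M [-1.57  0.09 -0.02] w 20.8 q [ 0.24  0.45  2.   -0.    0.69  1.31]
r 85.3 ang -151.2 Ftool [-5.4  8.8  3.9]
```

Request:
{"method": "apply_moves", "body": {
  "increments": [
    {"gripper": 24,"delta_pos": [0,-0.17,-0.01],"dr": [0.02,0,0]},
    {"gripper": 24,"delta_pos": [0,-0.17,-0.01],"dr": [0.02,0,0]},
    {"gripper": 24,"delta_pos": [0,-0.17,-0.01],"dr": [0.02,0,0]},
    {"gripper": 24,"delta_pos": [0,-0.17,-0.01],"dr": [0.02,0,0]},
    {"gripper": 24,"delta_pos": [0,-0.17,-0.01],"dr": [0.02,0,0]}
  ]
}}

```text
t: 14.88
ee_pos: [478.0, 133.2, 94.9]
orientation: [1.999, 0.402, -1.995]
ft_force: [10.4, -39.3, 1.6]
width: 21.5
```

```bash
python3 -c "
from h import *
arc()"
```

```text
t 14.8833 tcp [478.  133.2  94.9] xaxis [ 0.004 -0.006 -1.   ] yaw -66.9 F [ 10.4 -39.3   1.6] M [-6.47 -1.66 -0.03] w 21.5 q [ 0.25  0.45  2.   -0.01  0.69  1.43]
r 84.9 ang -155.0 Ftool [-1.4 40.3  5.9]
```

The stop is reached: the force jumped to 40 N at a total turn of about 92°. I'll relax the push, open and rise.

Request:
{"method": "apply_moves", "body": {
  "increments": [
    {"gripper": 24,"delta_pos": [0,0.15,0],"dr": [0,0,0]},
    {"gripper": 24,"delta_pos": [0,0.15,0],"dr": [0,0,0]},
    {"gripper": 35,"delta_pos": [0,0.05,0],"dr": [0,0,0]},
    {"gripper": 60,"delta_pos": [0,0,0],"dr": [0,0,0]},
    {"gripper": 60,"delta_pos": [0,0,0],"dr": [0,0,0]}
  ]
}}

```text
t: 15.3
ee_pos: [477.8, 133.9, 94.2]
orientation: [2.002, 0.407, -2.001]
ft_force: [-0.3, 0.2, 0.7]
width: 38.0
```

Request:
{"method": "apply_moves", "body": {
  "increments": [
    {"gripper": 60,"delta_pos": [0,0,0],"dr": [0,0,0]},
    {"gripper": 60,"delta_pos": [-1,0,0],"dr": [0,0,0]},
    {"gripper": 60,"delta_pos": [-2,0,0],"dr": [0,0,0]},
    {"gripper": 60,"delta_pos": [-3,0,0],"dr": [0,0,0]},
    {"gripper": 60,"delta_pos": [-3,0,0],"dr": [0,0,0]}
  ]
}}

```text
t: 15.72
ee_pos: [476.8, 133.7, 184.9]
orientation: [1.999, 0.407, -2.003]
ft_force: [1.1, 0.3, 0.1]
width: 52.6
```

Request:
{"method": "apply_moves", "body": {
  "increments": [
    {"gripper": 60,"delta_pos": [-2,0,2],"dr": [0,0,0]},
    {"gripper": 60,"delta_pos": [-2,0,2.5],"dr": [0,0,0]},
    {"gripper": 60,"delta_pos": [0,0,2],"dr": [0,0,0]},
    {"gripper": 60,"delta_pos": [0,0,0],"dr": [0,0,0]},
    {"gripper": 60,"delta_pos": [0,0,0],"dr": [0,0,0]}
  ]
}}

```text
t: 16.13
ee_pos: [417.6, 108.4, 224.8]
orientation: [2.003, 0.407, -2.0]
ft_force: [-1.0, 0.4, 0.0]
width: 52.6
```

```bash
python3 - <<'E'
from h import *
show()
c=cam("side");save(c,"e",(190,80,390,310),2.6); P=cloud(c)
hsv=cv2.cvtColor(c[0],cv2.COLOR_RGB2HSV)
m=(P[...,2]>100)&(P[...,2]<127)&(hsv[...,2]<70)&(np.hypot(P[...,0]-555,P[...,1]-169)<105)
n,l,s,_=cv2.connectedComponentsWithStats(m.astype(np.uint8))
for i in range(1,n):
    if s[i,4]>15:
        q=P[l==i]; k=((q.min(0)+q.max(0))/2); print(s[i],k.round(1),np.degrees(np.arctan2(k[1]-169,k[0]-555)).round(1))
h=(P[...,2]>118)&(P[...,2]<128)&(np.hypot(P[...,0]-555,P[...,1]-169)<25); q=P[h]; print("head",len(q),q[:,2].max(),[np.round(x,1) for x in cv2.minEnclosingCircle(q[:,:2].astype(np.float32))])
E
```

```text
t 16.1333 tcp [417.6 108.4 224.8] xaxis [ 0.002  0.    -1.   ] yaw -67.0 F [-1.   0.4  0. ] M [-0.01  0.19  0.02] w 52.6 q [0.23 0.14 2.04 0.   0.95 1.4 ]
[268 133   6   9  46] [628.1 206.9 110.6] 27.4
[228 159   6   9  50] [478.4 128.4 110.3] -152.1
head 82 124.97519383908498 [array([555.7, 169.4]), np.float64(18.3)]
```

View pics/e.png

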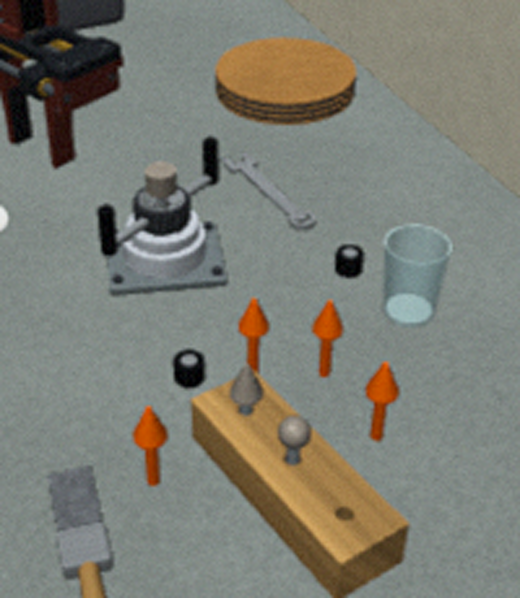

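The side view shows the stone upright in the nut at (160,180), and both knobs turned about 90°. The cone and ball are still in the rack and the bystanders look undisturbed. The robot is clear, so I'm handing in.

```bash
python3 -c "
from workcell import ctrl
print(ctrl.close_job())"
```

```text
the job is handed in; nothing more can be done
None
```

The flat-topped stone is clamped in the collet, head up, and the job is handed in at about 16 s of robot time, with no verdict reported.

- **Insertion:** I lowered the stone until it stood on the bore floor. Contact was 6.6 N at TCP height 102.7 mm, against 102.8 mm expected, and I released it there.
- **Clamping:** I turned the nut clockwise by one knob for about 1.6 rad. Turning took 5 to 9 N, then the force jumped to about 40 N at the stop. That was on the fingers and well under the wrist limit. I then backed off to zero force, opened the gripper and moved clear.
- **Last picture:** The head is centred on the collet axis within about 1 mm. Its top reads 125 mm, against 124 mm expected. The cone and ball are still in the rack, and nothing visible in that view had moved. The dish was only partly in the picture.
- **Disagreement:** The picture puts the knobs at -152° and 27°, while the tool read -155° at the stop. I put the difference down to play between the fingers and the knob, finger flex and camera error. I did not push the knob again to confirm it.

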